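# Put the charged battery pack away in the battery box

## Robot

A 6-joint arm with a two-finger parallel gripper is mounted at the origin on the work surface. World frame = base frame: x ahead of the robot, y to its left, z up, the work surface at z = 0. Lengths are in mm, angles in rad, forces in N, time in s.
With the tool pointing down it reaches from about 275 to 825 mm from the base axis. Payload 5.2 kg.
Tool frame: the origin (TCP) lies at the very end of the fingers, on their centre line; the grasp point (between the pads) lies 19 mm behind it; z points along the fingers, y is the line along which they close (so a half turn about z gives the same grasp; the last joint's range is limited). The gripper opens to 93 mm and grips with 3 to 60 N. Pads are 15 mm wide; open, the fingers measure 128 mm over their backs; the gripper's body (75 mm by 188 mm) begins 65 mm behind the grasp point.
Start: joints at [1.056, 0.259, 1.535, -0, 1.348, -0.203], TCP at [168.703, 523.492, 218.653] pointing down, gripper open.
Joint ranges: [-3.14, 3.14], [-0.91, 2.08], [0.19, 2.58], [-1.22, 4.36], [0.22, 2.71], [-3.12, 3.12]. Speed limits (rad/s): [2.57, 2.57, 3.14, 3.14, 3.14, 3.14].

## Interface

Orientations are given as [roll, pitch, yaw] about the fixed x, y, z axes, in that order (R = Rz(yaw) Ry(pitch) Rx(roll)).
In Python, from bench import robot gives the robot as it stands. The module is installed in compiled form; this text tells all that it offers. Calls block until the motion is done:
- robot.move_ptp(position, orientation): joint-space move of the TCP to a pose.
- robot.move_linear(position, ori=None, speed=150, f_stop=None): straight line of the TCP; ori=None keeps the orientation; speed is the mean speed in mm/s. With f_stop (N) it stops when the force on the tool has changed by that much, and returns True; else False.
- robot.move_j(angles): joint-space move.
- robot.move_gripper(opening): opening from 0.0 (shut) to 1.0 (fully open); the grip force is fixed at half the most; returns when the fingers have stopped.
- robot.sleep(seconds).
- robot.inverse_kinematics(position, orientation): joint angles nearest the present ones, or None.
- robot.get_image(name): name is "scene" or "top" or "wrist"; returns a dict with "img" (400x640x3 uint8, blue, green, red), "fovy" (degrees; the focal length in pixels is half the picture's height over the tangent of half this angle, whatever the lens; pixels are square), "cx", "cy" (the principal point, pixels), "eye" and "orientation" of the camera in the world. Camera axes: x right, y down, z forward; pixel columns grow to the right and rows downward; lengths in mm; the calibration is good to about 2 mm. A picture is of the moment at which its call begins. There is no depth.
A pose or a line that the arm cannot do raises robot.MotionError and nothing moves.
- robot.hand_in(): hands the job in; it is judged then, once.
Readings, each from a call of its own:
- robot.current_t(): time.
- robot.current_qpos(): joint angles.
- robot.current_joint_vel(): joint speeds.
- robot.current_joint_efforts(): joint torques, N m.
- robot.current_tcp_pos(): TCP position.
- robot.current_eef_rot(): TCP orientation.
- robot.current_contact_force(): force on the tool from outside, world axes, zero at the start.
- robot.current_ft_torque(): the same for the moment, N m.
- robot.current_gripper_width(): opening from 0.0 (shut) to 1.0 (fully open).
- robot.current_finger_force(): force on a finger pad.
Only numpy, scipy, OpenCV 4.12 (cv2) and the standard library are available. Lean on these libraries where they do the work, as an engineer would, in place of code of your own. Each camera call takes 0.05 s, during which the arm holds its last target. There are 200 camera calls.

## Task

Put the charged blue battery pack away: swing the battery box's yellow lid right back until it stays propped against its rest on its own, lift the pack out of the tilted green charger and, with the lid propped open, set it down gently (no dropping) between the two orange ribs on the box floor, standing upright with its grey cap up. Then lower the lid, without letting it fall, until it is fully shut, and leave the other loose things on the bench where they are.

Things in the scene. Friction and masses are not known exactly. Their poses are not given: they have to be found in the camera images.
- box: Grey open-topped steel battery box, fixed to the bench, outside 140 (x) x 170 (y) x 110 (z) mm, walls and floor 6 mm. Origin: centre of its underside. Its x axis points from the front (handle side, yellow plate) to the hinge side at the back, z up. Behind it stands a steel hoop (10 mm bar, 135 mm wide, crossbar 107 mm behind the box's centre, top 203 mm above the bench), the rest on which the opened lid leans. It may stand on the left or on the right of the charger.
- lid (a joint): Angle of the box's flat yellow lid (144 x 174 x 6 mm, 0.3 kg) about its hinge on the box's back top edge, rad: 0 = shut, flat on the box; it grows as the front edge is swung up and back; 1.57 = upright; 1.85 = leaning on its rest. The hinge runs almost freely: let go below about 1.5 the lid falls shut, just short of upright it may hang, beyond 1.6 it tips back and rests at 1.85.
- lid_handle (a point): Middle of the lid's handle: a round black bar, 10 mm thick and 100 mm long, parallel to the hinge (the box's y), carried on two 10 mm side arms at its ends 45 mm out in front of the lid's front edge and in the plane of the lid, so there is a free 40 mm gap between bar and lid edge. Shut, the bar is 113 mm above the bench and 115 mm in front of the box's centre; it moves on an arc of 185 mm radius about the hinge, highest about 298 mm above the bench. It has the lid's axes.
- lid_hinge (a point): Middle of the lid's hinge line, on the box's back top edge, 70 mm behind the box's centre and 110 mm above the bench. The hinge line is the box's y axis.
- bay (a point): Centre of the box's inner floor, 6 mm above the bench, with the box's axes: midway between two upright orange ribs (each 6 mm thick, 140 mm long along y, 25 mm high) that leave a 36 mm wide slot for the pack's 26 mm thickness. The floor is 158 mm long along y.
- pack: The charged battery pack, a loose blue hard-cased slab with white band and grey cap, 26 (x) x 110 (y) x 85 (z) mm, 0.25 to 0.5 kg. Origin: centre of its underside; z runs along its height to the grey cap, y along its width. At the start it leans in the charger, its cap 30 degrees (0.52 rad) from vertical towards the charger's front; it draws out along its own z. Only its 26 mm thickness (along its x) can be spanned by a gripper.
- pack_top (a point): Centre of the pack's capped top face, 85 mm along its z from its origin.
- charger: Green charger fixed to the bench, 150 x 150 mm, 72 mm high. Origin: centre of its underside; its front is -y (it looks roughly to the robot's right), its back +y. Its pocket, a slot 35 mm deep with 6 mm walls, leans 0.52 rad to its front; floor centre at y = -25, z = 42 mm. 50 mm of the pack stand out; play 4 mm in thickness, 8 mm in width.
- spool: Loose bystander, to be left where it is: aluminium solder spool, 54 mm across, 46 mm high, standing. Origin: on its underside.
- wheel: Loose bystander, to be left where it is: orange wheel lying flat, 68 mm across, 29 mm high. Origin: on its underside.
- screwdriver: Loose bystander, to be left where it is: red screwdriver lying, 170 mm long along its x, under 35 mm high. Origin: on its underside.
- pliers: Loose bystander, to be left where it is: red-handled pliers lying, 130 mm long along its x, 12 mm high. Origin: on its underside.
- meter: Loose bystander, to be left where it is: yellow multimeter lying, 150 x 75 x 40 mm. Origin: on its underside.
- motor: Loose bystander, to be left where it is: steel gear motor lying, 75 x 42 x 42 mm. Origin: on its underside.
Not all that is in view belongs to the job. There is more than one size of the pack; the job needs the middle-sized.

How it is judged (in metres and radians):
On the way, in this order (a step that is already met when the one before it is completed fails the run):
1. the lid stands propped back against its rest (beyond 1.65 rad) by itself, not held, the pack still in the charger (value of joint lid above 1.65 rad and contact force between the fingers and lid below 0.2 N and distance of pack from where it was at the start of the episode below 0.03 m), for 0.2 s.
2. with the lid still propped open, the pack stands released between the ribs on the box floor (value of joint lid above 1.65 rad and contact force between the fingers and pack below 0.2 N and z of pack in the frame of bay between -0.005 and 0.012 m and x of pack in the frame of bay between -0.016 and 0.016 m and y of pack in the frame of bay between -0.035 and 0.035 m and angle between pack's own z axis and vertical below 0.45 rad and linear speed of pack below 0.03 m/s), for 0.2 s.
At the end, for the whole second after the job is handed in: The lid is fully shut (joint below 0.03 rad) with the pack at rest inside, upright (within 0.45 rad, cap up), its foot on the box floor (within 12 mm) between the ribs (within 16 mm across and 35 mm along of the bay's centre) (value of joint lid below 0.03 rad and z of pack in the frame of bay between -0.005 and 0.012 m and x of pack in the frame of bay between -0.016 and 0.016 m and y of pack in the frame of bay between -0.035 and 0.035 m and angle between pack's own z axis and vertical below 0.45 rad and linear speed of pack below 0.03 m/s); the robot touches nothing.
It fails at once if the lid is let fall (closing faster than 3 rad/s) (value of joint lid below 1.4 rad and velocity of joint lid below -3 rad/s).
It fails at once if the pack is dropped into the box (faster than 0.7 m/s within 120 mm of the bay's centre) (linear speed of pack above 0.7 m/s and distance between pack and bay below 0.12 m).
It fails at once if a loose bystander is moved more than 30 mm (distance of any of spool, wheel, screwdriver, pliers, meter, motor from where it was at the start of the episode above 0.03 m).
It also fails if it takes over 72 s, if anything falls off the work surface, if the arm or the gripper's body presses on something with over 40 N, if the wrist force passes 120 N, or if a joint passes its speed limit or range.

## Working session

There is one attempt and no reset: what is moved stays moved. The work goes in short steps, each a Python script; the robot and the scene stay as the last script left them, time stands still between calls to the robot, and variables do not carry over. Pictures are saved under pics/ and viewed, at most 11 in all, crops included, and the job is handed in when it is done.

```bash
mkdir -p pics
python3 - <<'E'
from bench import robot
import cv2
for n in("scene","top"):
    d=robot.get_image(n); cv2.imwrite(f"pics/{n}0.png",d["img"]); print(n,{k:v for k,v in d.items() if k!="img"})
E
```

```text
scene {'fovy': 54.87819564050862, 'cx': 320.171801851335, 'cy': 202.77974873267178, 'eye': array([1263.13531787,  -65.09471737,  769.14427621]), 'orientation': array([-2.31624324, -0.00328198,  1.61798465])}
top {'fovy': 44.38025215186632, 'cx': 324.07068477339897, 'cy': 198.8011674448537, 'eye': array([ 469.95732304,  -91.50724866, 1230.23235351]), 'orientation': array([-3.0806679 ,  0.00510977, -1.54884665])}
```

View pics/scene0.png

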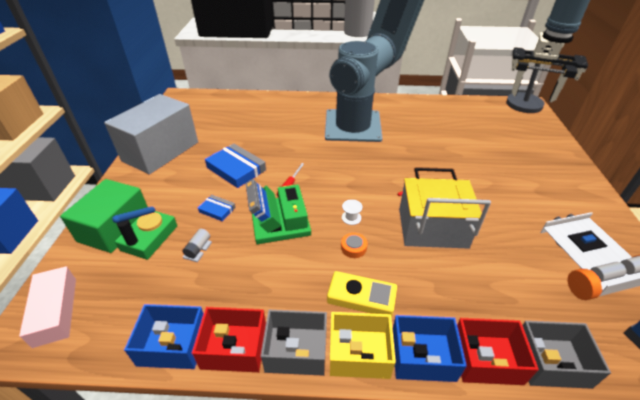

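View pics/top0.png

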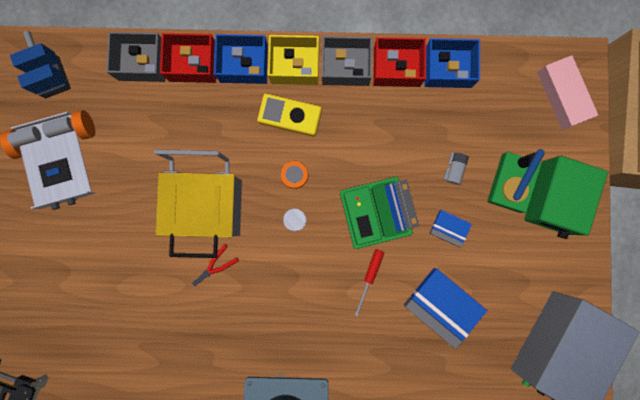

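The top view shows the box at about (197,205) with its handle at (193,245) towards the robot. The charger is at (378,212) with the pack leaning to the right (-y), and the pliers are next to the handle at (218,262). I'll enlarge both.

Run:
```python
import cv2,numpy as np
t=cv2.imread("pics/top0.png");s=cv2.imread("pics/scene0.png")
a=cv2.resize(t[140:290,140:260],None,fx=4,fy=4,interpolation=2)
b=cv2.resize(t[165:265,330:425],None,fx=4,fy=4,interpolation=2)
o=np.zeros((600,480+380,3),np.uint8)[:, :800]
cv2.imwrite("pics/c1.png",np.hstack([a[:, :],np.vstack([b,np.zeros((200,380,3),np.uint8)])])[:, :800])
b=cv2.resize(s[165:255,235:325],None,fx=4.4,fy=4.4,interpolation=2)
a=cv2.resize(s[160:260,390:490],None,fx=3.96,fy=3.96,interpolation=2)
cv2.imwrite("pics/c2.png",np.hstack([b,a]))
```

```text
(no output)
```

View pics/c1.png

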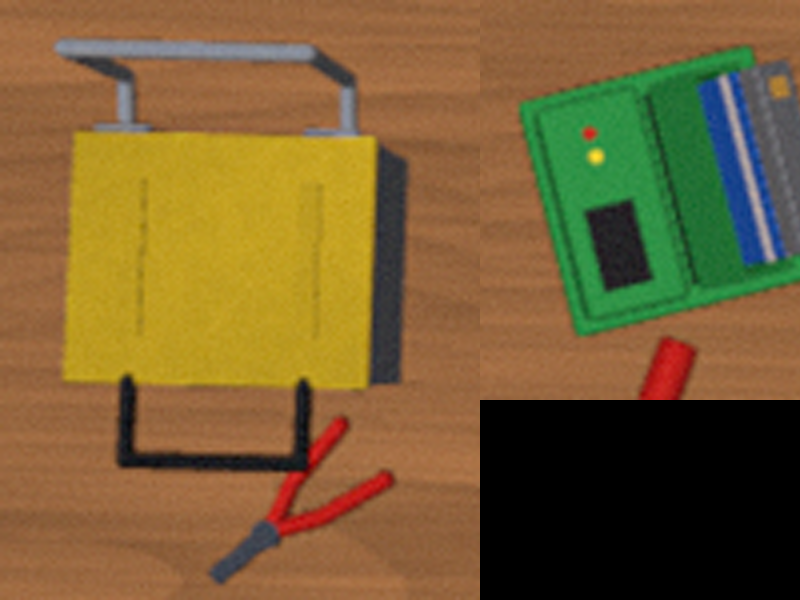

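View pics/c2.png

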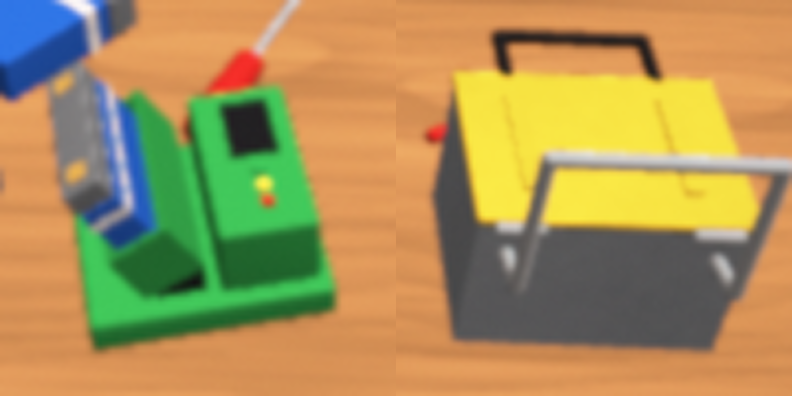

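```bash
cat > h.py <<'E'
import numpy as np, cv2
from scipy.spatial.transform import Rotation as R
def cam(d):
    f=d["img"].shape[0]/2/np.tan(np.radians(d["fovy"]/2)) if "img" in d else 200/np.tan(np.radians(d["fovy"]/2))
    return f,d["cx"],d["cy"],np.array(d["eye"]),R.from_euler("xyz",d["orientation"]).as_matrix()
def unproj(c,uv,z):
    f,cx,cy,e,M=c; r=M@np.array([(uv[0]-cx)/f,(uv[1]-cy)/f,1]); return e+r*(z-e[2])/r[2]
def proj(c,P):
    f,cx,cy,e,M=c; q=(np.atleast_2d(P)-e)@M; return q[:,:2]/q[:,2:]*f+[cx,cy]
SC=cam(dict(fovy=54.87819564050862,cx=320.171801851335,cy=202.77974873267178,eye=[1263.13531787,-65.09471737,769.14427621],orientation=[-2.31624324,-0.00328198,1.61798465]))
TP=cam(dict(fovy=44.38025215186632,cx=324.07068477339897,cy=198.8011674448537,eye=[469.95732304,-91.50724866,1230.23235351],orientation=[-3.0806679,0.00510977,-1.54884665]))
E
python3 - <<'E'
from h import *
np.set_printoptions(suppress=True,precision=1)
for n,uv,z in [("lidBL",(159,173),116),("lidBR",(234.3,174),116),("lidFR",(231.8,237),116),("lidFL",(156,235),116),("barL",(170.5,255.3),113),("barR",(216.5,256.3),113),
 ("chBackBot",(340,190.8),10),("chBackTop",(355,248.8),10),("chFr",(398,176.8),10)]:
    print(n,unproj(TP,uv,z))
s=lambda u,v:(235+u/4.4,165+v/4.4)
print("sc ch", unproj(SC,s(95,348),0),unproj(SC,s(335,305),0))
b=lambda u,v:(390+(u-396)/3.96,160+v/3.96)
print("sc lid",[unproj(SC,b(*p),116) for p in [(455,72),(712,80),(757,230),(478,220)]])
print("bar",unproj(SC,b(498,37),113),unproj(SC,b(645,40),113))
print("box foot",unproj(SC,b(455,338),0),unproj(SC,b(712,350),0))
E
```

```text
lidBL [588.7 294.6 116. ]
lidBR [590.1 122.1 116. ]
lidFR [446.5 123.  116. ]
lidFL [447.2 295.4 116. ]
barL [401.9 261.5 113. ]
barR [402.  156.9 113. ]
chBackBot [ 565.1 -122.9   10. ]
chBackTop [ 421.8 -163.    10. ]
chFr [ 603.3 -267.1   10. ]
sc ch [ 599.6 -261.7   -0. ] [ 557.6 -120.3    0. ]
sc lid [array([447.3, 126.6, 116. ]), array([447.1, 299.2, 116. ]), array([590.8, 292.3, 116. ]), array([590.6, 124.3, 116. ])]
bar [402.9 162.  113. ] [401.1 264.4 113. ]
box foot [584.4 128.6   0. ] [586.4 297.   -0. ]
```

```bash
cat >> h.py <<'E'
BX=np.array([517.,210.5,0]); CH=np.array([510.,-213.,0]); CY=0.272
DN=[np.pi,0,np.pi/2]
def bar(th): return BX+[70-185*np.cos(th)+3*np.sin(th)*1,0,110+185*np.sin(th)+3*np.cos(th)]
def ori(z,y):
    z=z/np.linalg.norm(z); y=y-z*(y@z); y/=np.linalg.norm(y)
    return R.from_matrix(np.c_[np.cross(y,z),y,z]).as_euler("xyz")
def pack_frame(c=CH,yaw=CY,t=0.52):
    Z=R.from_euler("z",yaw)
    pz=Z.apply([0,-np.sin(t),np.cos(t)]); px=Z.apply([0,np.cos(t),np.sin(t)])
    return np.array(c)+Z.apply([0,-25,42]),px,pz
E
python3 - <<'E'
from h import *
from bench import robot
np.set_printoptions(suppress=True,precision=2)
print(robot.current_eef_rot(), robot.current_gripper_width())
for s in (1,-1):
    for th in (0,.9,1.85): print("bar",s,th,bar(th),robot.inverse_kinematics(bar(th)-[0,0,19],[np.pi,0,s*np.pi/2]))
    o,px,pz=pack_frame()
    for k in (52,160): print("pack",s,robot.inverse_kinematics(o+pz*k,ori(-pz,s*px)))
    for a in (.2,.25):
        z=np.array([np.sin(a),0,-np.cos(a)]);y=s*np.array([np.cos(a),0,np.sin(a)])
        for h in (60,160): print("bay",s,a,robot.inverse_kinematics(BX+[-8,0,h],ori(z,y)))
print(o+pz*85)
o,px,pz=pack_frame();py=np.cross(pz,px)
for c in (TP,SC): print(proj(c,[o+pz*85+px*13*i+py*55*j for i,j in((-1,-1),(1,-1),(1,1),(-1,1))]))
E
```

```text
[-3.14 -0.    2.83] 0.9963538510096389
bar 1 0 [402.  210.5 113. ] [ 0.24  0.22  1.93 -0.    0.99  0.24]
bar 1 0.9 [474.35 210.5  256.78] [ 0.2   0.19  1.58 -0.    1.38  0.2 ]
bar 1 1.85 [640.87 210.5  287.01] [ 0.15  0.47  1.11 -0.    1.56  0.15]
pack 1 [-0.81  0.7   1.28  0.24  1.63 -2.69]
pack 1 [-0.84  0.7   1.03  0.23  1.87 -2.67]
bay 1 0.2 [ 0.22  0.33  1.9  -0.07  0.72  0.26]
bay 1 0.2 [ 0.22  0.2   1.79 -0.05  0.96  0.24]
bay 1 0.25 [ 0.23  0.31  1.94 -0.09  0.65  0.29]
bay 1 0.25 [ 0.23  0.17  1.83 -0.07  0.9   0.27]
bar -1 0 [402.  210.5 113. ] [ 0.24  0.22  1.93 -0.    0.99 -2.91]
bar -1 0.9 [474.35 210.5  256.78] [ 0.2   0.19  1.58  0.    1.38 -2.94]
bar -1 1.85 [640.87 210.5  287.01] [ 0.15  0.47  1.11  0.    1.56 -2.99]
pack -1 [-0.81  0.7   1.28  0.24  1.63  0.45]
pack -1 [-0.84  0.7   1.03  0.23  1.87  0.47]
bay -1 0.2 [ 0.22  0.33  1.9  -0.07  0.72 -2.88]
bay -1 0.2 [ 0.22  0.2   1.79 -0.05  0.96 -2.9 ]
bay -1 0.25 [ 0.23  0.31  1.94 -0.09  0.65 -2.85]
bay -1 0.25 [ 0.23  0.17  1.83 -0.07  0.9  -2.88]
[ 528.06 -277.76  115.76]
[[407.14 180.62]
 [398.45 182.52]
 [410.98 229.63]
 [419.57 227.17]]
[[247.95 209.91]
 [256.52 204.72]
 [252.2  177.26]
 [244.3  182.18]]
```

Run:
```python
from h import *
from bench import robot
np.set_printoptions(suppress=True,precision=2)
robot.move_ptp(bar(0)+[0,0,60],DN); robot.move_gripper(0.33)
print(robot.move_linear(bar(0)-[0,0,19],speed=80,f_stop=8))
print(robot.current_tcp_pos(),robot.current_contact_force())
robot.move_gripper(0.0)
print(robot.current_gripper_width(),robot.current_contact_force(),robot.current_ft_torque(),robot.current_t())
for th in np.linspace(0,.45,4)[1:]:
    robot.move_linear(bar(th)-[0,0,19],speed=100); print(th,robot.current_contact_force(),robot.current_gripper_width())
d=robot.get_image("scene"); cv2.imwrite("pics/s1.png",cv2.resize(d["img"][90:290,340:640],None,fx=2.6,fy=2.6))
```

```text
False
[402.42 210.62  94.42] [-0.45 -0.26  0.53]
0.0928411970404799 [ 1.21  0.79 -0.3 ] [-0.12 -0.26  0.01] 4.2917
0.15 [ 4.24 -0.09 -3.08] 0.09627483260565008
0.3 [ 5.57 -0.85 -3.83] 0.09524706014692004
0.45 [ 6.27 -1.91 -5.01] 0.09422277842696737
```

View pics/s1.png

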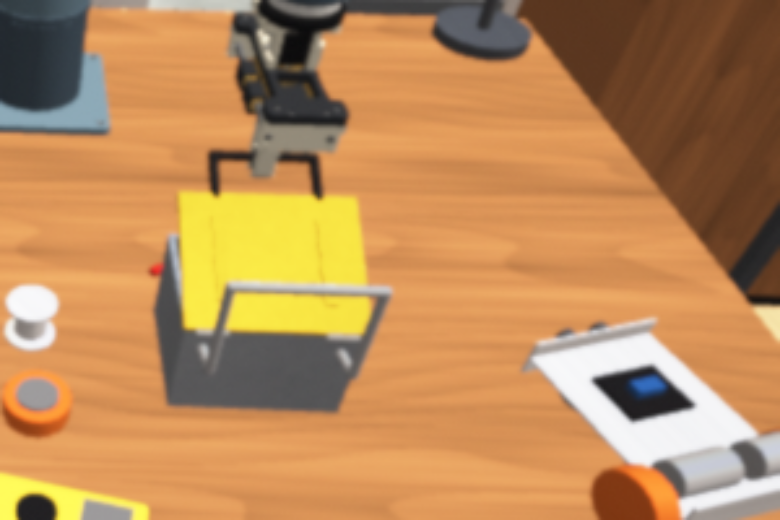

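The fingers hold the bar at (262,158) and the lid is rising cleanly. I'll carry on to the rest, release and look at the pack.

```bash
python3 - <<'E'
from h import *
from bench import robot
np.set_printoptions(suppress=True,precision=2)
for th in np.linspace(.45,1.84,11)[1:]:
    hit=robot.move_linear(bar(th)-[0,0,19],speed=100,f_stop=20); f=robot.current_contact_force(); print(round(th,2),hit,f)
    if hit: break
if th>1.7:
    robot.move_gripper(0.42); p=robot.current_tcp_pos(); print(p,robot.current_contact_force())
    robot.move_linear(p+np.array([0,0,60]),speed=150)
    robot.sleep(.3); print(robot.current_t())
    o,px,pz=pack_frame()
    robot.move_linear([450,100,330]); 
    robot.move_gripper(0.65)
    robot.move_ptp(o+pz*230,ori(-pz,px))
    for n in ("wrist","scene"):
        d=robot.get_image(n); cv2.imwrite(f"pics/{n}2.png",d["img"])
        if n=="wrist": np.save("w2.npy",np.r_[d["fovy"],d["cx"],d["cy"],d["eye"],d["orientation"]])
    print(robot.current_t(),robot.current_tcp_pos())
    py=np.cross(pz,px); print(proj(cam(d|{}),o[None])) 
    d=robot.get_image("wrist"); print(proj(cam(d),[o+pz*85+px*13*i+py*55*j for i,j in((-1,-1),(1,-1),(1,1),(-1,1))]))
E
python3 -c "
import cv2,numpy as np
a=cv2.imread('pics/wrist2.png');b=cv2.imread('pics/scene2.png')
b=cv2.resize(b[60:260,200:520],(640,400))
cv2.imwrite('pics/m2.png',cv2.resize(np.vstack([a,b[:, :]]),(480,600)))"
```

```text
0.59 False [ 2.56 -1.84 -4.34]
0.73 False [-3.85 -4.14  0.09]
0.87 False [-7.07 -4.28  6.64]
1.01 False [-6.71 -4.53  7.08]
1.14 False [-4.09 -4.52  6.18]
1.28 False [-2.74 -3.51  5.84]
1.42 False [-1.07 -4.33  4.65]
1.56 False [-1.07 -5.44  2.04]
1.7 False [ 0.05 -5.    0.64]
1.84 False [-0.68 -4.35  1.54]
[639.04 210.59 268.52] [-0.25  0.6   0.34]
11.2417
15.7667 [ 547.89 -346.36  242.2 ]
[[269.03 211.14]]
[[307.16 236.37]
 [331.54 236.39]
 [332.82 131.25]
 [305.95 131.21]]
```

View pics/m2.png

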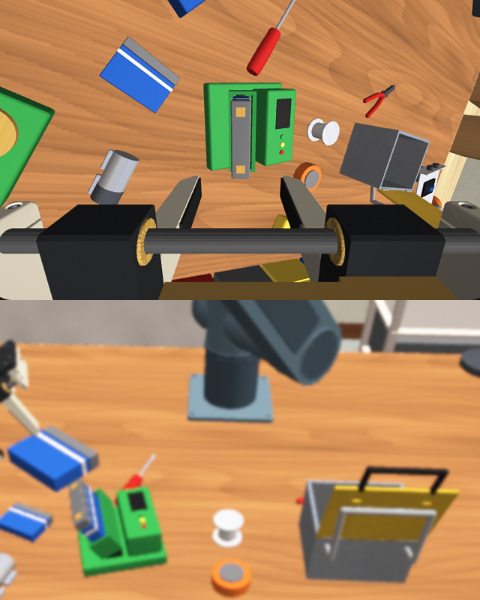

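The lid is propped open on the hoop, and in the wrist view the cap lies at about x 309-333, y 129-238, close to the prediction. I'll crop closer.

```bash
python3 -c "
import cv2
a=cv2.imread('pics/wrist2.png')[115:250,260:400]
cv2.imwrite('pics/m3.png',cv2.resize(a,None,fx=4,fy=4,interpolation=2))"
```

```text
(no output)
```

View pics/m3.png

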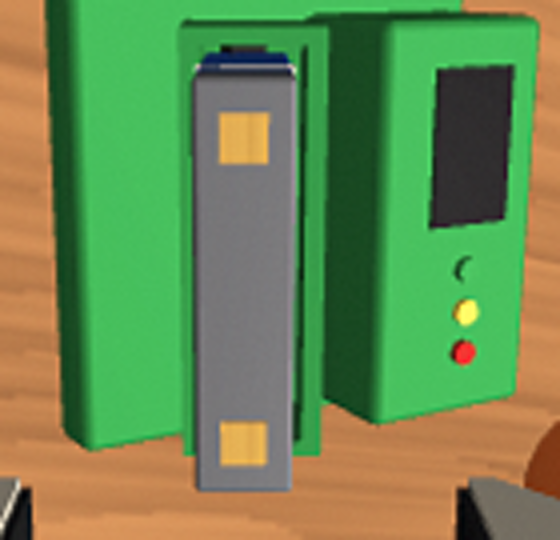

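```bash
cat >> h.py <<'E'
A=0.15
ZB=np.array([np.sin(A),0,-np.cos(A)]); OB=ori(ZB,-np.array([np.cos(A),0,np.sin(A)]))
def bay_tcp(z): # TCP for pack origin at bay x+2, height z
    return BX+[2,0,z]-ZB*50
E
python3 - <<'E'
from h import *
from bench import robot
np.set_printoptions(suppress=True,precision=2)
o,px,pz=pack_frame(); py=np.cross(pz,px); o=o+1.7*px-1.9*py
O=ori(-pz,px)
robot.move_linear(o+pz*120,O,speed=200)
print(robot.move_linear(o+pz*50,O,speed=80,f_stop=8),robot.current_tcp_pos()-(o+pz*50),robot.current_contact_force())
robot.move_gripper(0.0)
print("w",robot.current_gripper_width()*93,robot.current_contact_force())
print(robot.move_linear(o+pz*115,O,speed=80,f_stop=25),robot.current_contact_force(),robot.current_gripper_width()*93)
robot.move_linear(o+pz*115+[0,0,90],O,speed=150)
print(robot.current_t(),robot.inverse_kinematics([430,60,300],OB))
d=robot.get_image("scene"); e=robot.get_image("wrist")
cv2.imwrite("pics/m4.png",cv2.resize(np.vstack([cv2.resize(d["img"][60:260,160:480],(640,400)),e["img"]]),(480,600)))
E
```

```text
False [ 0.33 -0.48  0.41] [-0.39 -1.01  0.51]
w 25.86346679726764 [ 0.5  -0.88  0.28]
False [-0.03  0.52 -4.91] 25.650596466384815
19.9 [-0.14 -0.11  1.75  0.02  1.35  3.  ]
```

View pics/m4.png

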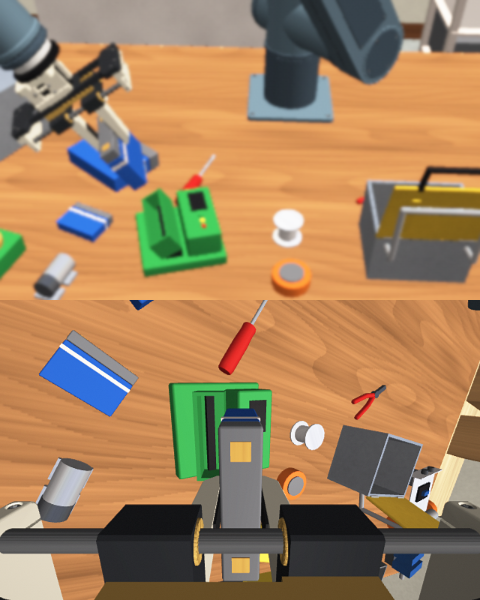

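Pack is held, w=25.7 mm, and drawn clear of the charger (scene crop (115,160)). Next I'll carry it to the box along a retracted path.

Run:
```python
from h import *
from bench import robot
np.set_printoptions(suppress=True,precision=2)
q=np.array(robot.inverse_kinematics([420,210,280],OB)); print(robot.current_qpos(),q)
assert q[5]<-2
v=q.copy(); v[0]=-0.35; robot.move_j(v); robot.move_j(q)
robot.move_linear(bay_tcp(6+125),OB,speed=150)
print(robot.current_t(),robot.current_tcp_pos(),robot.current_contact_force())
d=robot.get_image("scene"); e=robot.get_image("top")
cv2.imwrite("pics/m5.png",np.vstack([cv2.resize(d["img"][90:270,360:520],(534,600))[:, :]]) if 0 else np.hstack([cv2.resize(d["img"][90:270,370:520],(400,480)),cv2.resize(e["img"][130:280,120:245],(400,480))]))
```

```text
[-0.82  0.64  1.03  0.25  1.94 -2.63] [ 0.26 -0.02  1.71 -0.04  1.3  -2.88]
23.1083 [511.53 210.49 181.09] [ 0.35 -0.52 -4.25]
```

View pics/m5.png

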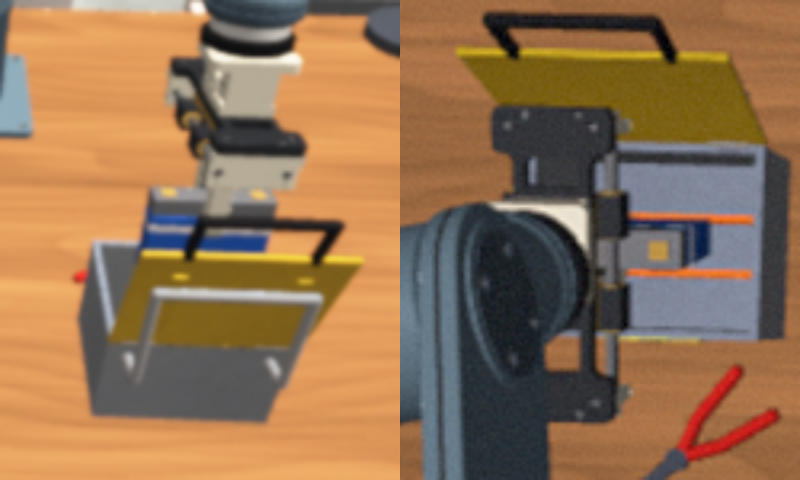

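The pack hangs above the box; the orange ribs show at panel rows 217 and 273. A quick check of the rib midline, then lower.

Run:
```python
from h import *
from bench import robot
np.set_printoptions(suppress=True,precision=2)
r=[unproj(TP,(120+330/3.2,130+y/3.2),31)[0] for y in (217,273)]; print(r,np.mean(r))
hit=robot.move_linear(bay_tcp(6+35),OB,speed=100,f_stop=8); print(hit,robot.current_tcp_pos()-bay_tcp(0),robot.current_contact_force())
if not hit:
    hit=robot.move_linear(bay_tcp(0),OB,speed=40,f_stop=5); print(hit,robot.current_tcp_pos()-bay_tcp(0),robot.current_contact_force(),robot.current_t())
```

```text
[np.float64(540.0308151121682), np.float64(497.1294229239356)] 518.5801190180518
False [ 0.64  0.17 41.71] [-0.09 -0.24 -2.9 ]
True [-0.06 -0.07  8.24] [ 0.06 -0.21  3.78] 25.0333
```

Run:
```python
from h import *
from bench import robot
np.set_printoptions(suppress=True,precision=2)
for w in (.32,.38,.46,.58): robot.move_gripper(w)
print(robot.current_contact_force())
p=np.array(robot.current_tcp_pos())
print(robot.move_linear(p+[5,0,8],OB,speed=40,f_stop=8),robot.current_contact_force())
print(robot.move_linear(p+[6,0,50],OB,speed=80,f_stop=8),robot.current_contact_force())
robot.move_linear(p+[-20,0,170],OB,speed=150); robot.sleep(.3)
robot.move_linear([420,200,330],OB,speed=200)
print(robot.current_t())
d=robot.get_image("scene"); e=robot.get_image("top")
cv2.imwrite("pics/m6.png",np.hstack([cv2.resize(d["img"][90:270,370:520],(400,480)),cv2.resize(e["img"][130:280,120:245],(400,480))]))
```

```text
[-0.08  0.38 -0.21]
False [ 0.2  -1.25  0.57]
False [-1.01  0.04 -0.68]
29.6833
```

View pics/m6.png

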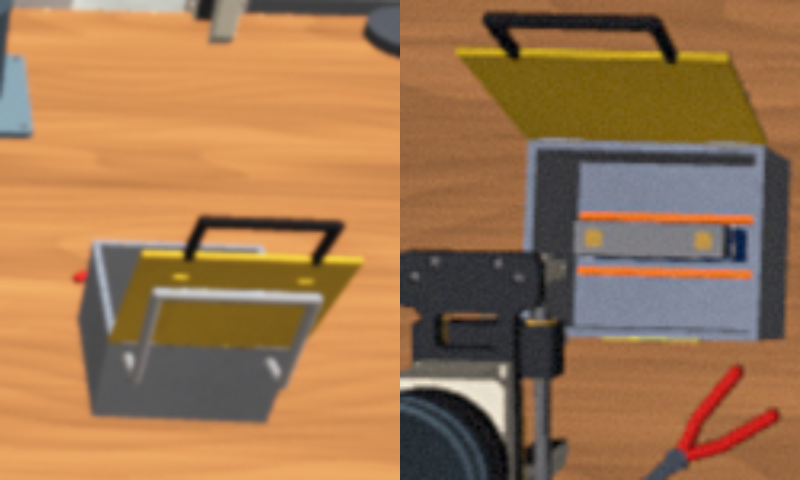

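The pack stands upright between the ribs and the lid is still propped. Now I'll grip the bar at the rest and bring the lid down along the arc.

Run:
```python
from h import *
from bench import robot
np.set_printoptions(suppress=True,precision=2)
D=[np.pi,0,-np.pi/2]; b=bar(1.845)-[0,0,19]
robot.move_ptp([560,210.5,390],D); robot.move_gripper(0.42)
robot.move_linear(b+[0,0,70],D,speed=200)
print(robot.move_linear(b,D,speed=80,f_stop=6),robot.current_contact_force())
robot.move_gripper(0.0); w=robot.current_gripper_width(); print("w",w*93,robot.current_contact_force())
if 8<w*93<12:
    for th in np.linspace(1.845,0.1,14)[1:]:
        hit=robot.move_linear(bar(th)-[0,0,19],D,speed=100,f_stop=25)
        print(round(th,2),hit,robot.current_contact_force(),round(robot.current_gripper_width()*93,1))
        if hit: break
    if not hit:
        print(robot.move_linear(bar(-0.015)-[0,0,19],D,speed=40,f_stop=12),robot.current_tcp_pos(),robot.current_contact_force(),robot.current_t())
```

```text
False [-0.33 -0.75 -0.26]
w 8.94361686609538 [ 0.42 -1.37  0.44]
1.71 False [1.07 0.37 1.02] 9.0
1.58 False [0.2  1.57 2.35] 9.0
1.44 False [0.4  2.36 0.82] 8.7
1.31 False [0.03 4.1  1.45] 9.1
1.17 False [ 0.92  4.23 -1.42] 9.2
1.04 False [1.07 5.83 0.26] 9.0
0.91 False [ 0.02  5.37 -0.79] 9.4
0.77 False [ 1.18  5.51 -1.93] 9.0
0.64 False [ 1.87  4.83 -1.53] 9.2
0.5 False [ 2.49  4.95 -1.69] 9.1
0.37 False [ 2.65  5.42 -1.83] 9.0
0.23 False [ 2.18  5.16 -1.23] 9.2
0.1 False [ 2.9   4.72 -1.68] 8.9
True [402.65 210.47  93.12] [-1.44 -0.21  7.02] 38.9
```

Run:
```python
from h import *
from bench import robot
robot.move_gripper(0.35)
p=np.array(robot.current_tcp_pos())
print(robot.move_linear(p+[0,0,80],speed=100,f_stop=8),robot.current_contact_force())
# gentle push down on the lid's front with shut fingers makes sure it is seated
robot.move_gripper(0.0); robot.move_linear([470,210,170],speed=150)
print(robot.move_linear([470,210,112],speed=40,f_stop=6),robot.current_tcp_pos())
p=np.array(robot.current_tcp_pos()); robot.move_linear(p+[0,0,120]); robot.move_linear([330,210,300])
robot.sleep(.3); print(robot.current_t())
e=robot.get_image("top"); d=robot.get_image("scene")
cv2.imwrite("pics/m7.png",np.hstack([cv2.resize(d["img"][90:270,370:520],(400,480)),cv2.resize(e["img"][130:280,120:245],(400,480))]))
```

```text
False [-0.0216669  -0.28486814 -1.11522768]
True [469.84788471 209.96479158 116.7380641 ]
45.3917
```

View pics/m7.png

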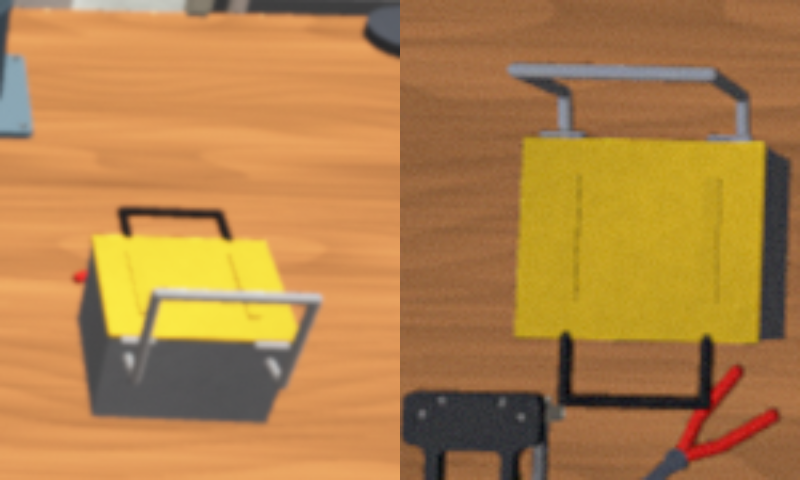

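The lid is flat and shut (touched at z = 116.7, its shut height), and the pliers have not moved.

```bash
python3 -c "
from bench import robot
print(robot.hand_in())"
```

```text
the job is handed in; nothing more can be done
None
```

I stood the pack upright between the ribs, lowered the lid until it was fully shut, and handed the job in at about 45 s; the hand-in call returned no verdict.

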